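Set the stock tags in the papermaking studio

ROBOT

A 7-joint arm with a two-finger parallel gripper is mounted at the origin on the work surface. World frame = base frame: x ahead of the robot, y to its left, z up, the work surface at z = 0. Lengths are in m, angles in rad, forces in N, time in s.
With the tool pointing down it reaches from about 0.4 to 0.875 m from the base axis. Payload 19.3 kg.
Tool frame: the origin (TCP) lies midway between the tips of the shut fingers; the grasp point (between the pads) lies 19 mm behind it (bot.pinch_z is the distance from the TCP to the grasp point, in m); z points along the fingers, y is the line along which they close (so a half turn about z gives the same grasp; the last joint's range is limited). The gripper opens to 85 mm and grips with 20 to 120 N. Pads are 22 mm wide; open, the fingers measure 114 mm over their backs; the gripper's body (76 mm by 85 mm) begins 54 mm behind the grasp point. The pads swing forward as they close: fully open they stand 13 mm farther back than shut.
Start: joints at [1.155, 0.521, -0.036, 1.599, 0.021, 1.021, -0.113], TCP at [0.212, -0.588, 0.231] pointing down, gripper open.
Joint ranges: [-2.91, 2.91], [-0.3, 2.13], [-1.5, 1.42], [0.17, 2.43], [-1.26, 4.41], [0.16, 1.93], [-2.52, 2.52]. Speed limits (rad/s): [1.89, 1.89, 2.39, 2.39, 3.01, 3.01, 3.01].

INTERFACE

Orientations are given as [roll, pitch, yaw] about the fixed x, y, z axes, in that order (R = Rz(yaw) Ry(pitch) Rx(roll)).
In Python, from workcell import observe, viewer, bot gives the robot as it stands. The module is installed in compiled form; this text tells all that it offers.
- The arm moves only by the tool play_rows, never from a script. Its argument "motion" is a list of rows, each a list of 7 numbers: the shift along the tool's x, y, z in cm, then the turn, a rotation vector about the tool's x, y, z in rad, then the opening, from -1 (shut) to 1 (fully open), so that 0 is half open. A call has exactly 5 rows; each row is the pose to reach, as a shift and turn from the pose commanded when the call began, along the tool's axes at that moment; what a row does not reach only later rows make up. A row lasts 1/10 s, in which the tool goes at most 50 mm and 8.59 degrees, less where a joint would pass 70% of its speed; a pose out of reach is approached as far as the arm can. A call with a gripper value outside its range is refused whole. The fingers move at their own pace and stop on an object; "squeeze" is the grip in N (left out, the last holds). Time passes only in rows, so rows that repeat a pose let the fingers close, or fill a call up. It gives the time, the measured TCP pose, the force, the opening and the grip force at its end, in the units of the state.
- observe(): the state, without advancing time (a new reading comes with each control period).
- viewer.grab_frame(name): name is "scene" or "top"; returns (picture, depth): 400x640x3 uint8, red, green, blue; 400x640 float32, m along the optical axis (not along the pixel's ray), 0 where there is no reading.
- viewer.camera_info(name): a dict with "fx", "fy", "cx", "cy" (pixels), "R" (3x3) and "t" (3): a world point X has camera coordinates R X + t. Camera axes: x right, y down, z forward; pixel columns grow to the right and rows downward; lengths in m; the calibration is good to about 2 mm. A picture is of the moment at which its call begins. camera_info takes no time and is no camera call.
- bot.job_done(): hands the job in; it is judged then, once.
The state is a dict: "clock": time; "qpos": joint angles; "qd": joint speeds; "joint_efforts": joint torques, N m; "position": TCP position; "tool_rot": TCP orientation; "force": force on the tool from outside, world axes, zero at the start; "moment": the same for the moment, N m; "grip_width": finger opening in m; "finger_force": force on a finger pad.
Only numpy, scipy, OpenCV 4.12 (cv2) and the standard library are available. Lean on these libraries where they do the work, as an engineer would, in place of code of your own. Each camera call takes 0.05 s, during which the arm holds its last target. There are 200 camera calls.

TASK

Flip the hinged status tags on the stock board so that only the two full bins show their green face, and the two nearly empty bins show red; each tag belongs to the bin straight behind it and must end lying fully over against its stop. Push each wrong tag up from beneath its free edge and gently over with the outside of the fingers, never pinching it, and do not bump the bins or disturb the jar, the stamp block or the cork on the board.

Things in the scene. Friction and masses are not known exactly. Their poses are not given: they have to be found in the camera images.
- board: Plywood stock board fixed flat on the table, 310 (x) by 580 (y) by 12 mm thick; origin at the centre of its underside, x axis from the tags towards the bins (away from the robot). Four tag holders in a row along y, 105 mm apart, at x = -90 mm; four bins in a matching row at about x = +80 mm, one straight behind each tag.
- tagbase_a: Fixed aluminium holder of tag A (its place in the row varies), 34 (x) by 74 (y) mm; two cheeks 26 mm high carry the hinge. Origin at the centre of its underside, on the board's top (12 mm above the table); x axis towards its own bin, about 170 mm straight behind it (the bin's y in this frame is within 15 mm of 0). Hinge axis along y, 22 mm above the origin.
- tag_a (a joint): Hinge of tag A, rad. Plastic flap 56 mm wide, 60 mm from hinge axis to free edge, 3 mm thick, 25 g, swings freely. 0 = upright; -1.1 = on its stop leaning to the robot, GREEN face up; 1.1 = on its stop leaning to the bin, RED up. Then the free edge is 53 mm beside and 27 mm above the hinge axis, space beneath. A level push on the edge jams: push it up along its arc; past upright it falls.
- tagbase_b: Fixed aluminium holder of tag B (its place in the row varies), 34 (x) by 74 (y) mm; two cheeks 26 mm high carry the hinge. Origin at the centre of its underside, on the board's top (12 mm above the table); x axis towards its own bin, about 170 mm straight behind it (the bin's y in this frame is within 15 mm of 0). Hinge axis along y, 22 mm above the origin.
- tag_b (a joint): Hinge of tag B, rad. Plastic flap 56 mm wide, 60 mm from hinge axis to free edge, 3 mm thick, 25 g, swings freely. 0 = upright; -1.1 = on its stop leaning to the robot, GREEN face up; 1.1 = on its stop leaning to the bin, RED up. Then the free edge is 53 mm beside and 27 mm above the hinge axis, space beneath. A level push on the edge jams: push it up along its arc; past upright it falls.
- tagbase_c: Fixed aluminium holder of tag C (its place in the row varies), 34 (x) by 74 (y) mm; two cheeks 26 mm high carry the hinge. Origin at the centre of its underside, on the board's top (12 mm above the table); x axis towards its own bin, about 170 mm straight behind it (the bin's y in this frame is within 15 mm of 0). Hinge axis along y, 22 mm above the origin.
- tag_c (a joint): Hinge of tag C, rad. Plastic flap 56 mm wide, 60 mm from hinge axis to free edge, 3 mm thick, 25 g, swings freely. 0 = upright; -1.1 = on its stop leaning to the robot, GREEN face up; 1.1 = on its stop leaning to the bin, RED up. Then the free edge is 53 mm beside and 27 mm above the hinge axis, space beneath. A level push on the edge jams: push it up along its arc; past upright it falls.
- tagbase_d: Fixed aluminium holder of tag D (its place in the row varies), 34 (x) by 74 (y) mm; two cheeks 26 mm high carry the hinge. Origin at the centre of its underside, on the board's top (12 mm above the table); x axis towards its own bin, about 170 mm straight behind it (the bin's y in this frame is within 15 mm of 0). Hinge axis along y, 22 mm above the origin.
- tag_d (a joint): Hinge of tag D, rad. Plastic flap 56 mm wide, 60 mm from hinge axis to free edge, 3 mm thick, 25 g, swings freely. 0 = upright; -1.1 = on its stop leaning to the robot, GREEN face up; 1.1 = on its stop leaning to the bin, RED up. Then the free edge is 53 mm beside and 27 mm above the hinge axis, space beneath. A level push on the edge jams: push it up along its arc; past upright it falls.
- bin_pegs_full: FULL bin: heaped to the rim with pale wooden pegs. Slate-grey open box fixed on the board, 80 (x) by 86 (y) by 60 mm high (contents of a full one up to 10 mm above the rim); origin at the centre of its underside. Its place in the row varies. About 70 mm are free between a tag leaning to the bin and the bin's front.
- bin_corks_full: FULL bin: heaped to the rim with brown corks. Slate-grey open box fixed on the board, 80 (x) by 86 (y) by 60 mm high (contents of a full one up to 10 mm above the rim); origin at the centre of its underside. Its place in the row varies. About 70 mm are free between a tag leaning to the bin and the bin's front.
- bin_pegs_low: Nearly EMPTY bin: one pale wooden peg on its floor. Slate-grey open box fixed on the board, 80 (x) by 86 (y) by 60 mm high (contents of a full one up to 10 mm above the rim); origin at the centre of its underside. Its place in the row varies. About 70 mm are free between a tag leaning to the bin and the bin's front.
- bin_corks_low: Nearly EMPTY bin: one brown cork on its floor. Slate-grey open box fixed on the board, 80 (x) by 86 (y) by 60 mm high (contents of a full one up to 10 mm above the rim); origin at the centre of its underside. Its place in the row varies. About 70 mm are free between a tag leaning to the bin and the bin's front.
- jar: Loose amber glass pigment jar, 44 mm across, 70 mm high, standing on the board past the left (+y) end of the tag row; origin at the centre of its underside. To be left alone.
- stamp: Loose wooden stamp block, 50 by 40 mm, 53 mm high with its upright handle, standing on the board past the right (-y) end of the tag row; origin at the centre of its underside. To be left alone.
- cork: Loose cork, 20 mm across, 18 mm high, standing on the board between tags and bins, near the middle; origin at the centre of its underside. To be left alone.

How it is judged:
At the end, for the whole second after the job is handed in: Tags of the two full bins rest leaning to the robot, green up (joint below -1.0 rad); those of the two nearly empty bins lean to the bins, red up (above 1.0 rad); all at rest (under 0.2 rad/s); jar, stamp and cork within 15 mm of where they stood ((y of bin_pegs_full in the frame of tagbase_a above 0.05 m or y of bin_pegs_full in the frame of tagbase_a below -0.05 m or value of joint tag_a below -1 rad) and (y of bin_corks_full in the frame of tagbase_a above 0.05 m or y of bin_corks_full in the frame of tagbase_a below -0.05 m or value of joint tag_a below -1 rad) and (y of bin_pegs_low in the frame of tagbase_a above 0.05 m or y of bin_pegs_low in the frame of tagbase_a below -0.05 m or value of joint tag_a above 1 rad) and (y of bin_corks_low in the frame of tagbase_a above 0.05 m or y of bin_corks_low in the frame of tagbase_a below -0.05 m or value of joint tag_a above 1 rad) and velocity of joint tag_a between -0.2 and 0.2 rad/s and (y of bin_pegs_full in the frame of tagbase_b above 0.05 m or y of bin_pegs_full in the frame of tagbase_b below -0.05 m or value of joint tag_b below -1 rad) and (y of bin_corks_full in the frame of tagbase_b above 0.05 m or y of bin_corks_full in the frame of tagbase_b below -0.05 m or value of joint tag_b below -1 rad) and (y of bin_pegs_low in the frame of tagbase_b above 0.05 m or y of bin_pegs_low in the frame of tagbase_b below -0.05 m or value of joint tag_b above 1 rad) and (y of bin_corks_low in the frame of tagbase_b above 0.05 m or y of bin_corks_low in the frame of tagbase_b below -0.05 m or value of joint tag_b above 1 rad) and velocity of joint tag_b between -0.2 and 0.2 rad/s and (y of bin_pegs_full in the frame of tagbase_c above 0.05 m or y of bin_pegs_full in the frame of tagbase_c below -0.05 m or value of joint tag_c below -1 rad) and (y of bin_corks_full in the frame of tagbase_c above 0.05 m or y of bin_corks_full in the frame of tagbase_c below -0.05 m or value of joint tag_c below -1 rad) and (y of bin_pegs_low in the frame of tagbase_c above 0.05 m or y of bin_pegs_low in the frame of tagbase_c below -0.05 m or value of joint tag_c above 1 rad) and (y of bin_corks_low in the frame of tagbase_c above 0.05 m or y of bin_corks_low in the frame of tagbase_c below -0.05 m or value of joint tag_c above 1 rad) and velocity of joint tag_c between -0.2 and 0.2 rad/s and (y of bin_pegs_full in the frame of tagbase_d above 0.05 m or y of bin_pegs_full in the frame of tagbase_d below -0.05 m or value of joint tag_d below -1 rad) and (y of bin_corks_full in the frame of tagbase_d above 0.05 m or y of bin_corks_full in the frame of tagbase_d below -0.05 m or value of joint tag_d below -1 rad) and (y of bin_pegs_low in the frame of tagbase_d above 0.05 m or y of bin_pegs_low in the frame of tagbase_d below -0.05 m or value of joint tag_d above 1 rad) and (y of bin_corks_low in the frame of tagbase_d above 0.05 m or y of bin_corks_low in the frame of tagbase_d below -0.05 m or value of joint tag_d above 1 rad) and velocity of joint tag_d between -0.2 and 0.2 rad/s and distance of each of jar, stamp, cork from where it was at the start of the episode below 0.015 m); the robot touches nothing.
It fails at once if the jar, the stamp block or the cork is moved by more than 15 mm or lifted (distance of any of jar, stamp, cork from where it was at the start of the episode above 0.015 m).
It fails at once if a tag or its holder is pinched or pushed with more than 20 N (contact force between the fingers and tagbase_a above 20 N or contact force between the fingers and tagbase_b above 20 N or contact force between the fingers and tagbase_c above 20 N or contact force between the fingers and tagbase_d above 20 N).
It fails at once if a bin is bumped with more than 5 N (contact force between any of the fingers, the arm and bin_pegs_full above 5 N or contact force between any of the fingers, the arm and bin_corks_full above 5 N or contact force between any of the fingers, the arm and bin_pegs_low above 5 N or contact force between any of the fingers, the arm and bin_corks_low above 5 N).
It also fails if it takes over 58 s, if anything falls off the work surface, if the arm or the gripper's body presses on something with over 40 N, if the wrist force passes 120 N, or if a joint passes its speed limit or range.

## Working session

There is one attempt and no reset: what is moved stays moved. The work goes in short steps, Python scripts to look and compute and a tool call to move; the robot and the scene stay as the last step left them, time stands still between calls to the robot, and variables do not carry over. Pictures are saved under pics/ and viewed, at most 10 in all, crops included, and the job is handed in when it is done.

Besides the shell and the picture viewer there is one more tool, called after "Emit:" as name(argument=value, ...), one argument or row to a line, values as JSON. play_rows: Moves the arm, as the interface text tells. Its arguments: {"type":"object","properties":{"motion":{"type":"array"},"squeeze":{"type":"number"}},"required":["motion"]}

```bash
mkdir -p pics; python3 - <<'E'
from workcell import observe, viewer, bot
import cv2,numpy as np
for n in("scene","top"):
    p,d=viewer.grab_frame(n); cv2.imwrite(f"pics/{n}.png",p[:,:,::-1]); np.savez(f"{n}.npz",p=p,d=d)
    print(n,viewer.camera_info(n))
print(observe())
E
```

```text
scene {'fx': 394.4541032558836, 'fy': 394.4541032558836, 'cx': 319.85025311216305, 'cy': 198.80076924727882, 'R': array([[ 0.84910753,  0.52795693, -0.01666956],
       [ 0.3999115 , -0.66314995, -0.63269498],
       [-0.34509012,  0.53055972, -0.77422167]]), 't': array([-0.55842871, -0.19222713,  1.14013202])}
top {'fx': 495.2566139050702, 'fy': 495.2566139050702, 'cx': 316.6704012946509, 'cy': 196.10864759535886, 'R': array([[-0.10075258, -0.99490916,  0.00216284],
       [-0.96778529,  0.09750116, -0.23213177],
       [ 0.23073915, -0.02548104, -0.97268194]]), 't': array([0.06664768, 0.63870846, 0.89243077])}
{'clock': 0.1, 'qpos': array([ 1.15482722,  0.52193102, -0.03632594,  1.5999378 ,  0.02119857,
        1.02111356, -0.11279214]), 'qd': array([ 0.00092007, -0.00064331, -0.00051542, -0.00197412, -0.00043072,
       -0.0008932 ,  0.00080259]), 'joint_efforts': array([ 6.98355987e-03, -9.28481054e+01,  1.98537380e+00, -3.70533800e+01,
        1.81990763e-02,  5.31634694e-03, -9.85140400e-05]), 'position': array([ 0.21169142, -0.5877393 ,  0.2308026 ]), 'tool_rot': array([-3.14059029e+00,  7.00907008e-05,  3.45763755e-01]), 'force': array([ 0.11594187, -0.88129386,  0.59862195]), 'moment': array([ 0.01236669, -0.01725772, -0.01710005]), 'finger_force': 0.0, 'grip_width': 0.0855143885249868}
```

View pics/scene.png

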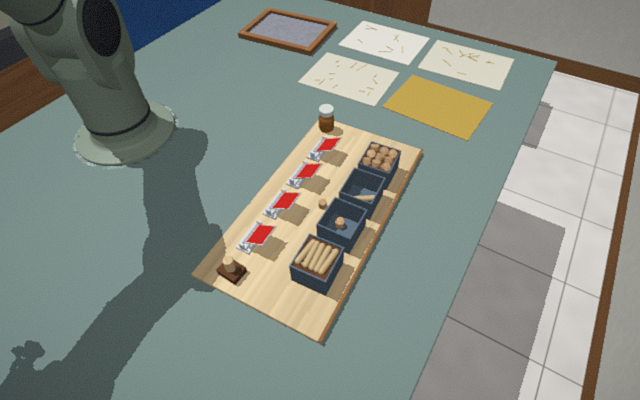

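View pics/top.png

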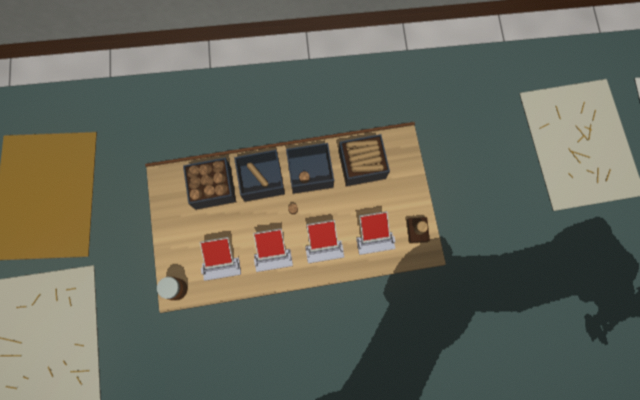

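The four tags all show red. The bins in the top view, left to right, are corks full (208,182), one peg (260,175), one cork (309,165) and pegs full (363,158). So the two end tags, at (217,252) and (374,227), must go green, which means pulling them over towards the robot.

```bash
cat > h.py <<'E'
import numpy as np,cv2
from workcell import viewer
def ray(n,uv,z):
    c=viewer.camera_info(n);R,t=c["R"],c["t"];o=-R.T@t
    d=R.T@np.array([(uv[0]-c["cx"])/c["fx"],(uv[1]-c["cy"])/c["fy"],1]);return o+d*(z-o[2])/d[2]
def cloud(n,d):
    c=viewer.camera_info(n);v,u=np.indices(d.shape)
    P=np.stack([(u-c["cx"])/c["fx"]*d,(v-c["cy"])/c["fy"]*d,d],-1);return (P-c["t"])@c["R"]
E
python3 - <<'E'
from h import *
np.set_printoptions(precision=4,suppress=True)
for n in("top","scene"):
    f=np.load(n+".npz");p=f["p"].astype(int);X=cloud(n,f["d"])
    m=((p[...,0]>130)&(p[...,1]<60)&(p[...,2]<60)).astype(np.uint8)
    k,l,s,c=cv2.connectedComponentsWithStats(m);Q=[]
    for i in range(1,k):
        if s[i,4]<100: continue
        r=ray(n,c[i],.0476);Q.append(r)
        pts=X[l==i];print(n,c[i],s[i,4],r,"depth",np.median(pts,0),pts[:,2].min(),pts[:,2].max())
    Q=np.array(Q);Q=Q[np.argsort(Q[:,1])];print(np.diff(Q,axis=0));e=Q[-1]-Q[0];yaw=np.arctan2(-e[0],e[1]);print("yaw",yaw)
    if n=="top":
        R=np.array([[np.cos(yaw),-np.sin(yaw)],[np.sin(yaw),np.cos(yaw)]])
        o=Q[:,:2].mean(0)-R@[.0267,0]
        Y=(X[...,:2]-o)@R   # board frame, u from hinge line, v from row centre
        for i in range(4):
            v=(Q[i,:2]-o)@R; print("hinge",o+R@[0,v[1]],"local",v)
            s=(abs(Y[...,1]-v[1])<.03)&(X[...,2]>.055)&(Y[...,0]>.08)&(Y[...,0]<.28);print(" bin u 1..99%",np.percentile(Y[s][:,0],[1,99]),"z",np.percentile(X[s][:,2],[50,99]))
        s=(X[...,2]>.02)&(abs(Y[...,1])>.2)&(abs(Y[...,1])<.27)&(Y[...,0]>-.1)&(Y[...,0]<.2)
        for sg in(1,-1):
            q=s&(Y[...,1]*sg>0);print("jar/stamp uv",np.percentile(Y[q],[3,97],axis=0),X[q][:,2].max())
E
```

```text
top [374.5328 226.2552] 533 [ 0.5761 -0.1065  0.0476] depth [ 0.5756 -0.1059  0.0517] 0.03731504074766122 1.0161716771421028
top [322.1243 234.8163] 539 [ 0.5695 -0.0014  0.0476] depth [ 0.5689 -0.0014  0.051 ] 0.03585224358187586 0.06383221064563434
top [269.329  243.5379] 541 [0.5627 0.1036 0.0476] depth [0.5621 0.1033 0.0513] 0.03875991851303897 1.0161716771421028
top [216.0492 252.2168] 549 [0.5561 0.2087 0.0476] depth [0.5557 0.2081 0.051 ] 0.03898046114215985 1.0161716771421028
[[-0.0066  0.1051  0.    ]
 [-0.0068  0.105   0.    ]
 [-0.0066  0.1051  0.    ]]
yaw 0.06318039832604189
hinge [ 0.5494 -0.1082] local [ 0.0267 -0.1579]
 bin u 1..99% [0.125  0.2047] z [0.0767 0.082 ]
hinge [ 0.5428 -0.0031] local [ 0.0268 -0.0526]
 bin u 1..99% [0.1256 0.2066] z [0.0687 0.0745]
hinge [0.5361 0.1019] local [0.0266 0.0526]
 bin u 1..99% [0.1264 0.2078] z [0.0689 0.0758]
hinge [0.5295 0.207 ] local [0.0267 0.1579]
 bin u 1..99% [0.1268 0.2065] z [0.0734 0.0816]
jar/stamp uv [[-0.0487  0.2287]
 [-0.0119  0.2655]] 0.08754777264611127
jar/stamp uv [[-0.015  -0.2645]
 [ 0.1775 -0.2007]] 0.07536735226193153
scene [328.     143.9612] 129 [0.5515 0.2123 0.0476] depth [0.5556 0.2045 0.0553] 0.04589787063578445 0.751785014444239
scene [307.8924 170.5316] 158 [0.5583 0.1059 0.0476] depth [0.563  0.0995 0.0556] 0.043755329244593744 0.751785014444239
scene [285.5684 200.1158] 190 [0.565  0.0009 0.0476] depth [ 0.5695 -0.0045  0.0557] 0.04365646195862158 0.751785014444239
scene [260.0574 233.9221] 244 [ 0.5718 -0.1046  0.0476] depth [ 0.5755 -0.1084  0.0549] 0.042527249235040115 0.751785014444239
[[-0.0068  0.1055  0.    ]
 [-0.0068  0.105   0.    ]
 [-0.0067  0.1065 -0.    ]]
yaw 0.06395874764141983
```

```bash
cat > rel.py <<'E'
# usage: rel.py R|L tilt u,w u,w ...  (mm from hinge axis) -> tool-frame shift cm + rotvec
import sys,numpy as np
from scipy.spatial.transform import Rotation as Ro
from workcell import observe
H={"R":[.5494,-.1082,.034],"L":[.5295,.207,.034]}[sys.argv[1]];th=float(sys.argv[2]);yaw=.063
s=observe();R0=Ro.from_euler("xyz",s["tool_rot"])
Rt=Ro.from_euler("xyz",[np.pi,0,yaw])*Ro.from_rotvec([0,-th,0])
print("t",s["clock"],s["position"].round(4),s["force"].round(1))
for a in sys.argv[3:]:
    u,w=[float(x)/1000 for x in a.split(",")]
    X=np.array(H)+[u*np.cos(yaw),u*np.sin(yaw),w]
    print(a,(100*R0.inv().apply(X-s["position"])).round(2),(R0.inv()*Rt).as_rotvec().round(3))
E
python3 rel.py R 0.35 100,200 95,160
```

```text
t 0.1 [ 0.2117 -0.5877  0.2308] [ 0.1 -0.9  0.6]
100,200 [ 57.63 -30.88  -0.29] [ 0.049 -0.347  0.28 ]
95,160 [ 57.15 -31.02   3.71] [ 0.049 -0.347  0.28 ]
```

Emit:
play_rows(
  motion=[
    [4, -2.2, -0.5, 0, 0, 0, -1],
    [8, -4.4, -0.5, 0, 0, 0, -1],
    [12, -6.5, -0.5, 0.01, -0.1, 0.08, -1],
    [16, -8.7, -0.5, 0.02, -0.15, 0.12, -1],
    [20, -11, -0.5, 0.03, -0.2, 0.16, -1],
  ],
)

```text
clock: 0.6
position: [0.3639, -0.415, 0.2364]
tool_rot: [-3.129, 0.204, 0.184]
force: [1.6, -1.2, -0.2]
grip_width: 0.0127
finger_force: 0.0
```

```bash
python3 rel.py R 0.35 100,200
```

```text
t 0.6 [ 0.3639 -0.415   0.2364] [ 1.6 -1.2 -0.2]
100,200 [ 33.13 -25.63  -6.29] [ 0.021 -0.145  0.118]
```

Emit:
play_rows(
  motion=[
    [3.9, -3, -0.7, 0.0, -0.03, 0.02, -1],
    [7.8, -6, -1.4, 0.01, -0.06, 0.05, -1],
    [11.7, -9, -2.1, 0.01, -0.1, 0.08, -1],
    [15.6, -12, -2.8, 0.02, -0.13, 0.1, -1],
    [19.5, -15, -3.5, 0.02, -0.14, 0.12, -1],
  ],
)

```text
clock: 1.1
position: [0.5312, -0.231, 0.2331]
tool_rot: [-3.141, 0.345, 0.063]
force: [0.8, -0.5, 0.9]
grip_width: 0.0002
finger_force: 0.0
```

```bash
python3 rel.py R 0.35 100,200 95,130
```

```text
t 1.1 [ 0.5312 -0.231   0.2331] [ 0.8 -0.5  0.9]
100,200 [ 11.82 -12.14  -4.33] [-0.001 -0.005 -0.   ]
95,130 [ 13.71 -12.14   2.43] [-0.001 -0.005 -0.   ]
```

Emit:
play_rows(
  motion=[
    [3.5, -3.2, -1, 0, 0, 0, -1],
    [7, -6.5, -2, 0, 0, 0, -1],
    [10, -9.5, -2.5, 0, 0, 0, -1],
    [11.8, -12, -3.5, 0, 0, 0, -1],
    [11.8, -12, -3.5, 0, 0, 0, -1],
  ],
)

```text
clock: 1.6
position: [0.6469, -0.1003, 0.2258]
tool_rot: [-3.138, 0.343, 0.07]
force: [-0.1, 0.6, 0.1]
grip_width: -0.0001
finger_force: 0.0
```

```bash
python3 rel.py R 0.35 90,100 80,30 78,12
```

```text
t 1.6 [ 0.6469 -0.1003  0.2258] [-0.1  0.6  0.1]
90,100 [2.36 0.21 8.91] [-0.002 -0.007  0.006]
80,30 [ 3.77  0.23 15.84] [-0.002 -0.007  0.006]
78,12 [ 4.19  0.24 17.6 ] [-0.002 -0.007  0.006]
```

Emit:
play_rows(
  motion=[
    [0.8, 0.1, 3, 0, 0, 0, -1],
    [1.6, 0.2, 6, 0, 0, 0, -1],
    [2.4, 0.2, 9, 0, 0, 0, -1],
    [2.6, 0.2, 10, 0, 0, 0, -1],
    [2.6, 0.2, 10, 0, 0, 0, -1],
  ],
)

```text
clock: 2.1
position: [0.6353, -0.1082, 0.1231]
tool_rot: [-3.14, 0.345, 0.063]
force: [-0.4, 0.6, 0.1]
grip_width: 0.0
finger_force: 0.0
```

```bash
python3 rel.py R 0.35 84,60 79,30 78,12
```

```text
t 2.1 [ 0.6353 -0.1082  0.1231] [-0.4  0.6  0.1]
84,60 [ 0.82 -0.54  2.8 ] [-0.001 -0.005  0.   ]
79,30 [ 1.37 -0.54  5.79] [-0.001 -0.005  0.   ]
78,12 [ 1.88 -0.53  7.52] [-0.001 -0.005  0.   ]
```

Emit:
play_rows(
  motion=[
    [0.8, -0.5, 2.5, 0, 0, 0, -1],
    [1.1, -0.5, 4.3, 0, 0, 0, -1],
    [1.4, -0.5, 5.8, 0, 0, 0, -1],
    [1.9, -0.5, 7.5, 0, 0, 0, -1],
    [1.9, -0.5, 7.5, 0, 0, 0, -1],
  ],
)

```text
clock: 2.6
position: [0.6277, -0.1035, 0.0455]
tool_rot: [-3.14, 0.345, 0.063]
force: [-1.0, 0.6, 1.2]
grip_width: -0.0002
finger_force: 0.0
```

```bash
python3 rel.py R 0.35 78,12 59.5,12 53,22.3 44.7,31 34.8,37.7 23.7,42.3 12,44.7 0,44.7 -12,42
python3 -c "
from workcell import viewer;import cv2
p,_=viewer.grab_frame('scene');cv2.imwrite('pics/s2.png',cv2.resize(p[150:330,160:440,::-1],None,fx=2.5,fy=2.5))"
```

```text
t 2.6 [ 0.6277 -0.1035  0.0455] [-1.   0.6  1.2]
78,12 [-0.06 -0.02 -0.03] [-0.001 -0.005  0.   ]
59.5,12 [-1.8  -0.02  0.6 ] [-0.001 -0.005  0.   ]
53,22.3 [-2.76 -0.02 -0.15] [-0.001 -0.005  0.   ]
44.7,31 [-3.84 -0.02 -0.69] [-0.001 -0.005  0.   ]
34.8,37.7 [-4.99 -0.02 -0.99] [-0.001 -0.005  0.   ]
23.7,42.3 [-6.19 -0.02 -1.05] [-0.001 -0.005  0.   ]
12,44.7 [-7.38 -0.02 -0.88] [-0.001 -0.005  0.   ]
0,44.7 [-8.51 -0.02 -0.47] [-0.001 -0.005  0.   ]
-12,42 [-9.54 -0.02  0.19] [-0.001 -0.005  0.   ]
```

View pics/s2.png

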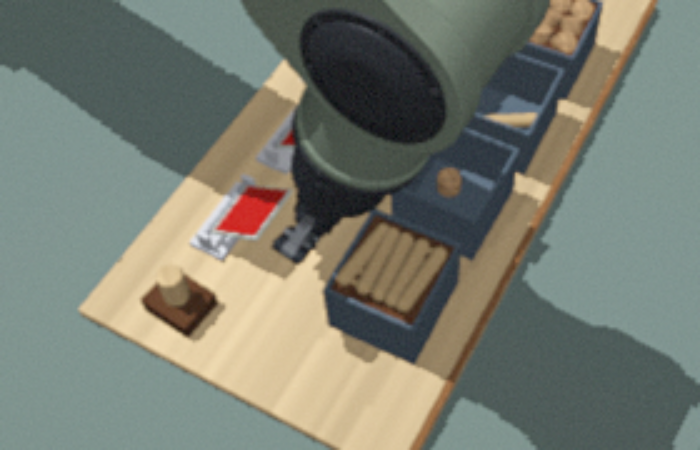

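The fingertips, at about (295,240), sit in the gap between the right-hand tag's free edge (285,200) and the pegs bin (330,280), clear of both. Next I sweep along the tag's arc.

Emit:
play_rows(
  motion=[
    [-0.9, 0, 0.3, 0, 0, 0, -1],
    [-1.8, 0, 0.6, 0, 0, 0, -1],
    [-2.3, 0, 0.2, 0, 0, 0, -1],
    [-2.8, 0, -0.2, 0, 0, 0, -1],
    [-3.3, 0, -0.45, 0, 0, 0, -1],
  ],
)

```text
clock: 3.15
position: [0.5996, -0.1053, 0.0636]
tool_rot: [-3.141, 0.341, 0.063]
force: [1.2, 0.4, -0.0]
grip_width: 0.0
finger_force: 0.1
```

```bash
python3 rel.py R 0.35 44.7,31 34.8,37.7 23.7,42.3 12,44.7 0,44.7 -12,42
```

```text
t 3.15 [ 0.5996 -0.1053  0.0636] [ 1.2  0.4 -0. ]
44.7,31 [-0.57 -0.03  0.06] [-0.001 -0.009  0.   ]
34.8,37.7 [-1.73 -0.03 -0.24] [-0.001 -0.009  0.   ]
23.7,42.3 [-2.93 -0.03 -0.31] [-0.001 -0.009  0.   ]
12,44.7 [-4.11 -0.03 -0.14] [-0.001 -0.009  0.   ]
0,44.7 [-5.25 -0.03  0.26] [-0.001 -0.009  0.   ]
-12,42 [-6.29 -0.03  0.92] [-0.001 -0.009  0.   ]
```

Force is low, so I continue.

Emit:
play_rows(
  motion=[
    [-0.6, 0, 0, 0, 0, 0, -1],
    [-1.2, 0, -0.1, 0, 0, 0, -1],
    [-1.8, 0, -0.25, 0, 0, 0, -1],
    [-2.4, 0, -0.3, 0, 0, 0, -1],
    [-3.0, 0, -0.3, 0, 0, 0, -1],
  ],
)

```text
clock: 3.65
position: [0.5714, -0.107, 0.0755]
tool_rot: [-3.141, 0.343, 0.063]
force: [0.8, 0.3, -0.7]
grip_width: -0.0002
finger_force: 0.0
```

Emit:
play_rows(
  motion=[
    [-0.6, 0, 0.1, 0, 0, 0, -1],
    [-1.2, 0, 0.2, 0, 0, 0, -1],
    [-1.8, 0, 0.35, 0, 0, 0, -1],
    [-2.5, 0, 0.6, 0, 0, 0, -1],
    [-3.3, 0, 1.1, 0, 0, 0, -1],
  ],
)

```text
clock: 4.15
position: [0.5366, -0.1092, 0.0761]
tool_rot: [-3.141, 0.342, 0.063]
force: [-0.4, -0.3, 0.1]
grip_width: -0.0002
finger_force: 0.0
```

```bash
python3 rel.py R 0.35 0,44.7 -12,42
python3 -c "
from workcell import viewer;import cv2
p,_=viewer.grab_frame('scene');cv2.imwrite('pics/s3.png',cv2.resize(p[150:330,160:440,::-1],None,fx=2.5,fy=2.5))"
```

```text
t 4.15 [ 0.5366 -0.1092  0.0761] [-0.4 -0.3  0.1]
0,44.7 [ 1.12 -0.02 -0.68] [-0.001 -0.008  0.   ]
-12,42 [ 0.08 -0.02 -0.02] [-0.001 -0.008  0.   ]
```

View pics/s3.png

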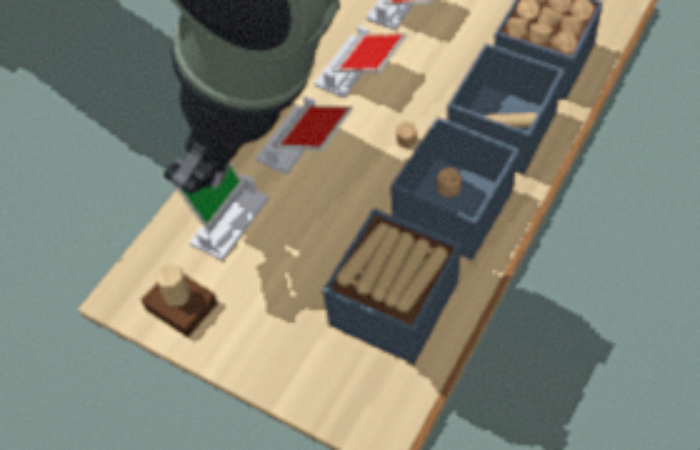

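The right tag now shows green at (212,198), over on the robot side. I retreat straight up and cross to the left tag.

Emit:
play_rows(
  motion=[
    [-0.8, 0, -2.3, 0, 0, 0, -1],
    [-2.0, 0, -5.6, 0, 0, 0, -1],
    [-3.4, 0, -9.4, 0, 0, 0, -1],
    [-4.4, 0, -12, 0, 0, 0, -1],
    [-4.4, 0, -12, 0, 0, 0, -1],
  ],
)

```text
clock: 4.7
position: [0.5372, -0.1096, 0.2072]
tool_rot: [3.141, 0.337, 0.063]
force: [0.3, 0.3, -0.7]
grip_width: 0.0001
finger_force: 0.0
```

```bash
python3 rel.py L 0.35 90,160 86,90
```

```text
t 4.7 [ 0.5372 -0.1096  0.2072] [ 0.3  0.3 -0.7]
90,160 [ 10.07 -31.65  -2.14] [ 0.    -0.013 -0.   ]
86,90 [ 12.01 -31.65   4.6 ] [ 0.    -0.013 -0.   ]
```

Emit:
play_rows(
  motion=[
    [1, -3.5, -0.3, 0, 0, 0, -1],
    [2.3, -7.5, -0.5, 0, 0, 0, -1],
    [3.6, -11.5, -0.8, 0, 0, 0, -1],
    [4.9, -15.5, -1, 0, -0.01, 0, -1],
    [6.2, -19.5, -1.3, 0, -0.01, 0, -1],
  ],
)

```text
clock: 5.2
position: [0.5862, 0.0908, 0.1944]
tool_rot: [-3.141, 0.354, 0.063]
force: [0.4, 0.2, 0.4]
grip_width: 0.0
finger_force: 0.0
```

Emit:
play_rows(
  motion=[
    [1.2, -4, -0.3, 0, 0, 0, -1],
    [2.4, -8, -0.5, 0, 0, 0, -1],
    [3.6, -11.5, -0.8, 0, 0, 0, -1],
    [3.8, -12, -0.8, 0, 0, 0, -1],
    [3.8, -12, -0.8, 0, 0, 0, -1],
  ],
)

```text
clock: 5.7
position: [0.6166, 0.2124, 0.1885]
tool_rot: [-3.141, 0.354, 0.065]
force: [-0.5, -0.2, -0.4]
grip_width: -0.0001
finger_force: 0.0
```

```bash
python3 rel.py L 0.35 86,90 84,60 79,30 78,12
```

```text
t 5.7 [0.6166 0.2124 0.1885] [-0.5 -0.2 -0.4]
86,90 [ 2.12 -0.    6.09] [0.    0.004 0.002]
84,60 [ 2.97 -0.    8.97] [0.    0.004 0.002]
79,30 [ 3.55 -0.   11.96] [0.    0.004 0.002]
78,12 [ 4.08  0.   13.68] [0.    0.004 0.002]
```

Emit:
play_rows(
  motion=[
    [1, 0, 3, 0, 0, 0, -1],
    [2, 0, 6, 0, 0, 0, -1],
    [2.8, 0, 8.5, 0, 0, 0, -1],
    [3, 0, 9, 0, 0, 0, -1],
    [3, 0, 9, 0, 0, 0, -1],
  ],
)

```text
clock: 6.2
position: [0.6141, 0.21, 0.0949]
tool_rot: [3.142, 0.354, 0.062]
force: [0.1, -0.7, 0.3]
grip_width: 0.0
finger_force: 0.0
```

```bash
python3 rel.py L 0.35 79,30 78,12
```

```text
t 6.2 [0.6141 0.21   0.0949] [ 0.1 -0.7  0.3]
79,30 [ 0.54 -0.23  3.09] [-0.     0.004 -0.001]
78,12 [ 1.07 -0.23  4.81] [-0.     0.004 -0.001]
```

Emit:
play_rows(
  motion=[
    [0.3, -0.2, 1.5, 0, 0, 0, -1],
    [0.5, -0.2, 3, 0, 0, 0, -1],
    [1.0, -0.2, 4.6, 0, 0, 0, -1],
    [1.1, -0.2, 4.8, 0, 0, 0, -1],
    [1.1, -0.2, 4.8, 0, 0, 0, -1],
  ],
)

```text
clock: 6.7
position: [0.6076, 0.2128, 0.0455]
tool_rot: [-3.141, 0.354, 0.063]
force: [-0.2, 0.0, 0.1]
grip_width: 0.0001
finger_force: 0.0
```

```bash
python3 rel.py L 0.35 78,12 59.5,12 44.7,31
```

```text
t 6.7 [0.6076 0.2128 0.0455] [-0.2  0.   0.1]
78,12 [-0.04  0.09 -0.03] [-0.     0.004  0.   ]
59.5,12 [-1.78  0.09  0.61] [-0.     0.004  0.   ]
44.7,31 [-3.83  0.08 -0.66] [-0.     0.004  0.   ]
```

Same geometry as before, so I use the same sweep.

Emit:
play_rows(
  motion=[
    [-0.9, 0, 0.3, 0, 0, 0, -1],
    [-1.8, 0, 0.6, 0, 0, 0, -1],
    [-2.3, 0, 0.2, 0, 0, 0, -1],
    [-2.8, 0, -0.2, 0, 0, 0, -1],
    [-3.3, 0, -0.45, 0, 0, 0, -1],
  ],
)

```text
clock: 7.2
position: [0.579, 0.2112, 0.0629]
tool_rot: [-3.14, 0.351, 0.063]
force: [0.9, 0.1, 0.5]
grip_width: 0.0002
finger_force: 0.1
```

Emit:
play_rows(
  motion=[
    [-0.6, 0, 0, 0, 0, 0, -1],
    [-1.2, 0, -0.1, 0, 0, 0, -1],
    [-1.8, 0, -0.25, 0, 0, 0, -1],
    [-2.4, 0, -0.3, 0, 0, 0, -1],
    [-3.0, 0, -0.3, 0, 0, 0, -1],
  ],
)

```text
clock: 7.7
position: [0.551, 0.2094, 0.0753]
tool_rot: [-3.141, 0.353, 0.063]
force: [0.5, 0.4, -0.8]
grip_width: -0.0004
finger_force: 0.0
```

Emit:
play_rows(
  motion=[
    [-0.6, 0, 0.1, 0, 0, 0, -1],
    [-1.2, 0, 0.2, 0, 0, 0, -1],
    [-1.8, 0, 0.35, 0, 0, 0, -1],
    [-2.5, 0, 0.6, 0, 0, 0, -1],
    [-3.3, 0, 1.1, 0, 0, 0, -1],
  ],
)

```text
clock: 8.2
position: [0.5162, 0.2071, 0.0761]
tool_rot: [-3.141, 0.352, 0.063]
force: [0.8, -0.3, 0.0]
grip_width: -0.0002
finger_force: 0.0
```

Emit:
play_rows(
  motion=[
    [-0.8, 0, -2.3, 0, 0, 0, -1],
    [-2.0, 0, -5.6, 0, 0, 0, -1],
    [-3.4, 0, -9.4, 0, 0, 0, -1],
    [-4.4, 0, -12, 0, 0, 0, -1],
    [-4.4, 0, -12, 0, 0, 0, -1],
  ],
)

```text
clock: 8.7
position: [0.5178, 0.2077, 0.2073]
tool_rot: [-3.139, 0.348, 0.064]
force: [-0.3, 0.1, -1.2]
grip_width: 0.0003
finger_force: 0.0
```

Emit:
play_rows(
  motion=[
    [-3, 0, -1, 0, 0, 0, -1],
    [-6, 0, -2.1, 0, 0, 0, -1],
    [-9, 0, -3, 0, 0, 0, -1],
    [-10, 0, -3.4, 0, 0, 0, -1],
    [-10, 0, -3.4, 0, 0, 0, -1],
  ],
)

```text
clock: 9.2
position: [0.4345, 0.2019, 0.2708]
tool_rot: [-3.14, 0.351, 0.064]
force: [0.8, -0.6, -0.6]
grip_width: 0.0002
finger_force: 0.0
```

```bash
python3 - <<'E'
from h import *
p,d=viewer.grab_frame("scene");q,d2=viewer.grab_frame("top")
cv2.imwrite("pics/s4.png",cv2.resize(p[90:330,160:440,::-1],None,fx=2.4,fy=2.4))
cv2.imwrite("pics/t4.png",q[:,:,::-1])
np.savez("end.npz",p=q,d=d2)
E
```

```text
(no output)
```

View pics/s4.png

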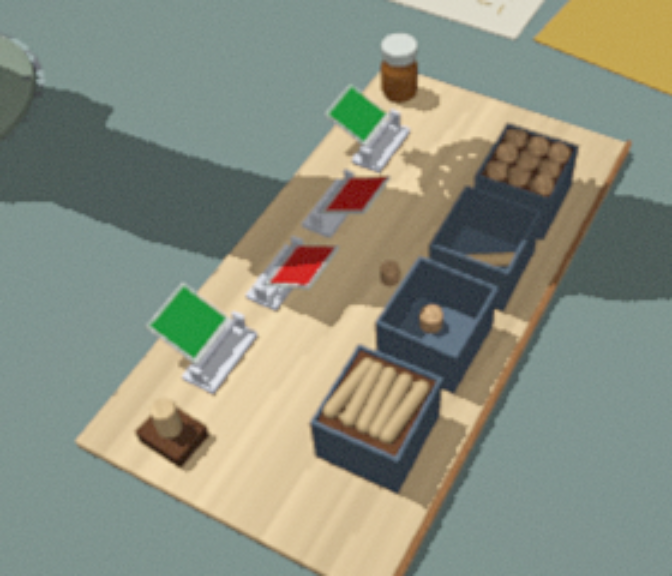

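View pics/t4.png

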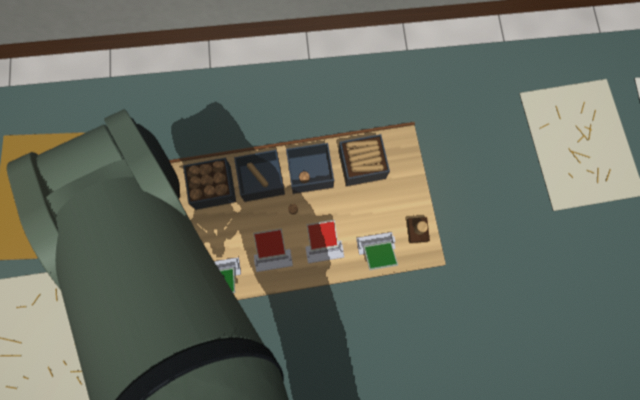

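Both end tags are now green and over on the robot side, at (355,112) and (187,320) in the scene crop. The middle two are still red. The jar, stamp and cork look undisturbed, and the arm is clear of everything.

```bash
python3 -c "
from workcell import bot;print(bot.job_done())"
```

```text
the job is handed in; nothing more can be done
None
```

I flipped the tags of the two full bins (the row's two ends) to green and left the two nearly empty bins' tags on red; the final pictures show the jar, stamp and cork undisturbed, and I handed the job in at about 9 s on the robot's clock, though the hand-in returned no verdict.

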